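# Probe the fuse block, then unlatch and pull its carrier

## Task

Take the test probe from its wooden holder and press its tip onto the sprung cap of the tall square post, then onto that of the short round post, and stand the probe back down in its holder. Then pinch the two side catches of the black fuse carrier together, draw the carrier up out of its socket and finish while still holding it by the pinched catches, upright and about 10 cm above where it sat. Do not shove or knock over the other things on the bench.

Things in the scene. Friction and masses are not known exactly. Their poses are not given: they have to be found in the camera images.
- fuse_base: fuse block fixed to the bench: grey plate 200 x 120 mm, 12 mm thick, origin at the centre of its underside, z up. The grey socket stands at its middle, its two lips on the +y and -y sides, their tops 36 mm above the plate and 56 mm apart; they reach out to 42 mm from the middle. Yaw varies
- socket (a point): centre of the socket floor, on the plate's top face at 12 mm above the bench; axes as the fuse block's. The carrier's origin sits here when seated
- carrier: loose black fuse carrier, body 56 (x) x 24 (y) x 88 (z) mm, 0.18 to 0.31 kg; origin at the centre of its underside, z up. A grey sprung catch paddle stands along its +y and its -y side. A hook at each paddle's foot sits under a socket lip: it cannot be pulled until both paddles are pinched in, then it comes straight up and is clear of the socket after 40 mm
- catch_left_pad (a point): middle of the +y paddle's outer face, 64 mm above the carrier's underside: a good height for the finger pads. Paddle 30 mm wide (x), 6 mm thick, from 21 to 84 mm above the underside; above 36 mm it stands free of the lips. The two outer faces are 52 mm apart at rest, 38 mm when fully pinched (the hooks then pass the lips with 3 mm to spare each side)
- catch_right_pad (a point): the same point on the -y paddle
- catch_left (a joint): travel of the +y catch: 0 sprung out (hooked), 0.007 m fully in; unhooked from 0.0045. Spring 2 N at rest, 5.5 N fully in; both bottom on firm stops, so grip and carry with 20 to 40 N
- catch_right (a joint): the same for the -y catch
- feed_post: tall square test post on the fuse block's plate, 26 mm square, 62 mm high with a 20 mm square steel cap 8 mm high on top; origin at the centre of its foot, on the plate. The two posts stand at the plate's two ends (+x and -x), either way round
- feed_post_top (a point): centre of the top face of the tall square post's cap, 82 mm above the bench; the cap sinks up to 4 mm when pressed, 0.7 N at first touch, 3.5 N when fully down
- load_post: short round test post on the plate, 26 mm across, 38 mm high with a round steel cap 20 mm across and 8 mm high on top; origin at the centre of its foot, on the plate
- load_post_top (a point): centre of the top face of the short round post's cap, 58 mm above the bench; it sinks like the other
- holder: fixed wooden holder block, 64 x 64 mm, 90 mm high; origin at the centre of its underside. From its top a round well 32 mm wide and 24 mm deep, below it a hole 17 mm wide down through the block; both mouths are chamfered
- probe: loose test probe, 150 mm long, 0.07 kg: steel shaft 6 mm thick with a rounded tip, and above it a round black handle 22 mm across from 60 to 150 mm above the tip. Origin at the tip, z up along the shaft to the handle. It stands tip down in the holder, the handle's shoulder on the floor of the well, so that its tip is 6 mm above the bench and the handle stands 66 mm out of the block
- bearing: bystander: loose steel bearing ring, 52 mm across, 15 mm high, flat on the bench to the robot's side of the gap between holder and fuse block; origin at its underside
- wrench: bystander: loose steel wrench lying on the left, nearer the robot than the fuse block; origin at its middle, on the bench
- screwdriver: bystander: loose screwdriver lying to the right of the holder; origin at its middle, on the bench
- oil_can: bystander: loose painted can, 80 mm across, 130 mm high, standing at the back; origin at its underside
- spark_plug: bystander: loose spark plug, 25 mm across, 60 mm high, standing at the back; origin at its underside
- fuse_link: bystander: loose spare fuse link, white cylinder with steel ends, 24 mm across, 60 mm high, standing behind the holder; origin at its underside

How it is judged:
By the outcome, as a careful person would: the job done as asked, in the order asked, and still so for the second after the job is handed in, while the arm keeps its last pose, push and grip.
It also fails if it takes over 61 s, if anything falls off the work surface, if the arm or the gripper's body presses on something with over 40 N, if the wrist force passes 120 N, or if a joint passes its speed limit or range.

## Robot

A 6-joint arm with a two-finger parallel gripper is mounted at the origin on the work surface. World frame = base frame: x ahead of the robot, y to its left, z up, the work surface at z = 0. Lengths are in m, angles in rad, forces in N, time in s.
With the tool pointing down it reaches from about 0.3 to 0.85 m from the base axis. Payload 4.2 kg.
Tool frame: the origin (TCP) lies on the front face of the gripper's body, between the roots of the fingers; the fingertips stand 78 mm ahead of it and the grasp point (between the pads) lies robot.grip_depth ahead of it (robot.grip_depth is the distance from the TCP to the grasp point, in m); z points along the fingers, y is the line along which they close (so a half turn about z gives the same grasp; the last joint's range is limited). The gripper opens to 91 mm and grips with 3 to 60 N. Pads are 32 mm wide; open, the fingers measure 118 mm over their backs; the gripper's body (76 mm by 178 mm) begins 60 mm behind the grasp point.
Start: joints at [1.317, 0.32, 1.565, -0, 1.257, -0.02], TCP at [0.133, 0.559, 0.292] pointing down, gripper open.
Joint ranges: [-3.11, 3.11], [-0.84, 2.01], [0.21, 2.61], [-1.34, 4.49], [0.05, 2.63], [-2.56, 2.56]. Speed limits (rad/s): [2.57, 2.57, 3.14, 3.14, 3.14, 3.14].

## Interface

Orientations are given as a unit quaternion [w, x, y, z].
In Python, from rig import robot gives the robot as it stands.
- The arm moves only by the tool move_arm, never from a script. Its argument "series" is a list of rows, each a list of 7 numbers: the closure, from 0 (fully open) to 1 (shut), then the shift along the tool's x, y, z in cm, then the turn, a rotation vector about the tool's x, y, z in degrees. In form: [[hand, dx, dy, dz, ax, ay, az], ...]. A call has 1 to 10 rows; each row is the pose to reach, as a shift and turn from the pose commanded when the call began, along the tool's axes at that moment; what a row does not reach only later rows make up. A row lasts 1/12 s, in which the tool goes at most 41.7 mm and 7.16 degrees, less where a joint would pass 70% of its speed; a pose out of reach is approached as far as the arm can. A call with a gripper value outside its range is refused whole. The fingers move at their own pace and stop on an object; "newtons" is the grip in N (left out, the last holds). Time passes only in rows, so rows that repeat a pose let the fingers close. It gives the time, the measured TCP pose, the force, the opening and the grip force at its end, in the units of the state.
- robot.get_state(): the state, without advancing time (a new reading comes with each control period).
- robot.snapshot(name): name is "scene" or "top" or "wrist"; returns a dict with "pixels" (480x640x3 uint8, blue, green, red), "depth" (480x640 float32, m along the optical axis (not along the pixel's ray), 0 where there is no reading), "fovy" (degrees; the focal length in pixels is half the picture's height over the tangent of half this angle, whatever the lens; pixels are square), "cx", "cy" (the principal point, pixels), "D" ([k1, k2, p1, p2, k3] as OpenCV has them; the pictures are not rectified), "R" (3x3) and "t" (3): a world point X has camera coordinates R X + t; the wrist camera has in their place "tool_from_camera" (4x4, takes a point from camera to tool coordinates, whose origin is the TCP and whose axes are the flange's). Camera axes: x right, y down, z forward; pixel columns grow to the right and rows downward; lengths in m; the calibration is good to about 2 mm. A picture is of the moment at which its call begins: read the wrist's pose just before it.
- robot.job_done(): hands the job in; it is judged then, once.
The state is a dict: "time": time; "joints": joint angles; "qvel": joint speeds; "joint_torque": joint torques, N m; "tool_pos": TCP position; "tool_rot": TCP orientation; "ft_force": force on the tool from outside, world axes, zero at the start; "moment": the same for the moment, N m; "finger_gap": opening from 0.0 (shut) to 1.0 (fully open); "finger_force": force on a finger pad.
Only numpy, scipy, OpenCV 4.12 (cv2) and the standard library are available. Lean on these libraries where they do the work, as an engineer would, in place of code of your own. Each camera call takes 0.05 s, during which the arm holds its last target. There are 200 camera calls.

## Working session

There is one attempt and no reset: what is moved stays moved. The work goes in short steps, Python scripts to look and compute and a tool call to move; the robot and the scene stay as the last step left them, time stands still between calls to the robot, and variables do not carry over. Pictures are saved under pics/ and viewed, at most 10 in all, crops included, and the job is handed in when it is done.

Besides the shell and the picture viewer there is one more tool, called after "Emit:" as name(argument=value, ...), one argument or row to a line, values as JSON. move_arm: Moves the arm, as the interface text tells. Its arguments: {"type":"object","properties":{"series":{"type":"array","items":{"type":"array","items":{"type":"number"}}},"newtons":{"type":"number"}},"required":["series"]}

```bash
mkdir -p pics; ls; python3 - <<'E'
from rig import robot
import cv2,numpy as np,pickle
s=robot.get_state();print(s,robot.grip_depth)
for n in("scene","top"):
    d=robot.snapshot(n);pickle.dump(d,open(n+'.pkl','wb'));cv2.imwrite(f'pics/{n}.png',d['pixels']);print(n,d['fovy'],d['cx'],d['cy'],d['D'],d['R'],d['t'])
E
```

```text
pics
{'time': 0.0, 'joints': array([ 1.31700886e+00,  3.20274681e-01,  1.56570309e+00, -5.14424048e-05,
        1.25741133e+00, -1.99661733e-02]), 'qvel': array([-1.27748383e-04, -4.48413114e-04,  4.50363128e-04,  7.71364111e-05,
       -1.75056823e-03, -8.10685628e-04]), 'joint_torque': array([ 1.45348848e-03, -4.12473035e+01, -2.31967843e+01,  7.27920304e-02,
        4.59333602e-02, -1.50429091e-04]), 'tool_pos': array([0.1331212 , 0.55898143, 0.29142072]), 'tool_rot': array([-9.83296843e-05,  1.16636559e-01,  9.93174257e-01, -8.93158679e-04]), 'ft_force': array([ 0.05379181, -0.12869048, -0.36288215]), 'moment': array([-0.03952533,  0.00655574, -0.00965584]), 'finger_force': 0.0, 'finger_gap': 0.9993722712654751} 0.0595
scene 42.27208892596201 320.71985172046885 234.03123297284347 [0.06788425 0.         0.         0.         0.        ] [[ 0.01035684  0.99984049 -0.01455117]
 [ 0.76443906 -0.01729764 -0.6444639 ]
 [-0.6446128  -0.00444887 -0.76449627]] [ 0.07709318 -0.38760013  1.79184973]
top 49.67858895926154 325.7939898346296 235.37824109610722 [-0.08667855  0.          0.          0.          0.        ] [[ 0.02635139 -0.99948627  0.01824258]
 [-0.99175944 -0.02842771 -0.12492027]
 [ 0.12537469 -0.01480043 -0.99199906]] [-0.11368162  0.56117723  1.31480681]
```

View pics/top.png

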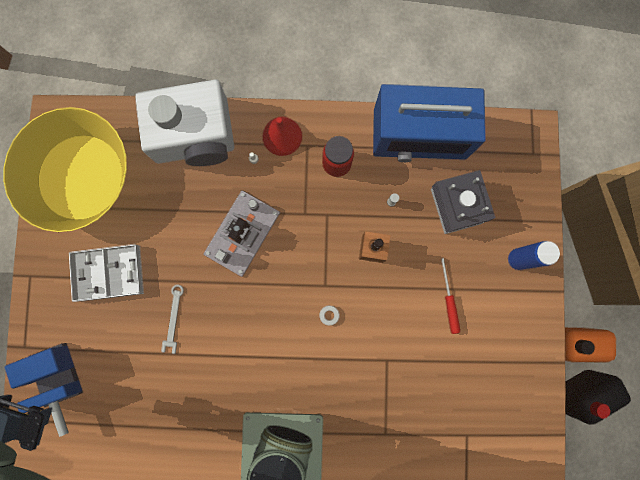

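View pics/scene.png

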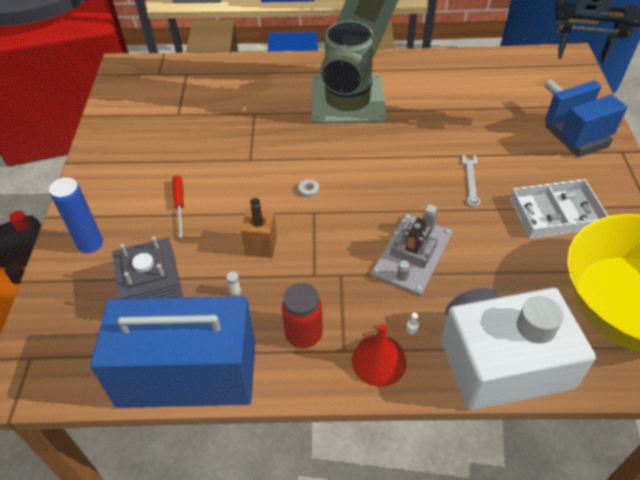

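Top view: fuse block around (243,232), with the tall grey post at about (222,257) and the round one at about (253,204). The probe and holder are at about (376,246). Next I'll measure these using depth.

```bash
cat > h.py <<'E'
import numpy as np,cv2,pickle
from scipy.spatial.transform import Rotation as Ro
def K(d):
    f=240/np.tan(np.radians(d['fovy']/2));return np.array([[f,0,d['cx']],[0,f,d['cy']],[0,0,1.]])
def Rt(d,s=None):
    if 'R' in d: return d['R'],d['t']
    T=np.eye(4);q=s['tool_rot'];T[:3,:3]=Ro.from_quat([q[1],q[2],q[3],q[0]]).as_matrix();T[:3,3]=s['tool_pos']
    M=np.linalg.inv(T@d['tool_from_camera']);return M[:3,:3],M[:3,3]
def cloud(d,s=None):
    R,t=Rt(d,s);v,u=np.mgrid[0:480,0:640]
    p=cv2.undistortPoints(np.stack([u.ravel(),v.ravel()],1).astype(float)[:,None],K(d),d['D'])[:,0]
    z=d['depth'].ravel();P=np.c_[p*z[:,None],z];W=(P-t)@R
    W[z==0]=np.nan;return W.reshape(480,640,3)
def pix(d,uv,h,s=None):
    "pixels -> world at height h"
    R,t=Rt(d,s);p=cv2.undistortPoints(np.array(uv,float)[:,None],K(d),d['D'])[:,0]
    r=np.c_[p,np.ones(len(p))]@R;c=-R.T@t;return c+r*((h-c[2])/r[:,2])[:,None]
E
python3 - <<'E'
from h import *
np.set_printoptions(precision=4,suppress=True)
for n in('top','scene'):
    d=pickle.load(open(n+'.pkl','rb'));W=cloud(d)
    x,y,z=np.moveaxis(W,2,0)
    print(n,'table z',np.nanmedian(z[(x>.2)&(x<.8)&(abs(y)<.4)]))
    reg=(x>.4)&(x<.75)&(y>-.35)&(y<.3)
    for nm,a,b,yy in(('handle',.15,.162,(-.3,0)),('holder',.086,.094,(-.3,0)),('tallcap',.079,.0855,(0,.3)),('round',.055,.061,(0,.3)),('plate',.009,.015,(0,.3)),('carrier',.093,.105,(0,.3))):
        m=reg&(z>a)&(z<b)&(y>yy[0])&(y<yy[1])
        n_,l,st,c=cv2.connectedComponentsWithStats(m.astype(np.uint8))
        for i in range(1,n_):
            if st[i,4]>8: 
                P=W[l==i];r=cv2.minAreaRect((P[:,:2]*1000).astype(np.float32));print(nm,st[i,4],c[i],np.median(P,0),r)
d=pickle.load(open('top.pkl','rb'))
a=cv2.resize(d['pixels'][180:290,195:290],None,fx=5,fy=5,interpolation=cv2.INTER_CUBIC)
cv2.imwrite('pics/c1.png',a)
E
```

```text
top table z 0.0015182910807143154
handle 62 [378.3871 242.7742] [ 0.5343 -0.2222  0.1561] ((534.5513305664062, -221.32847595214844), (19.618183135986328, 19.423912048339844), 0.8479214906692505)
holder 446 [375.2287 245.5942] [ 0.534  -0.2204  0.0904] ((535.44384765625, -222.1992645263672), (64.5560531616211, 64.51204681396484), 82.61514282226562)
tallcap 54 [220.7222 255.0185] [0.5012 0.1637 0.0823] ((500.9753112792969, 163.93179321289062), (23.921846389770508, 20.41289710998535), 60.77602767944336)
round 36 [251.4444 203.2222] [0.6399 0.096  0.0589] ((639.1627807617188, 95.07778930664062), (20.211631774902344, 16.708436965942383), 47.5932731628418)
plate 1537 [242.5602 233.6669] [0.5582 0.1221 0.0124] ((568.0673217773438, 125.73503112792969), (119.97958374023438, 200.2954559326172), 61.90140151977539)
plate 10 [235.4 218.1] [0.6068 0.1443 0.0118] ((606.3031616210938, 143.4761505126953), (11.10116195678711, 6.0734171867370605), 28.668485641479492)
plate 15 [227.     234.1333] [0.5636 0.1637 0.0122] ((562.9855346679688, 162.77362060546875), (8.927003860473633, 11.925682067871094), 66
[... 2442 characters left out ...]
726562, 98.8142318725586), (13.355871200561523, 8.82232666015625), 43.59616470336914)
plate 12 [421.75 255.5 ] [0.5834 0.1449 0.0111] ((584.1341552734375, 145.7418975830078), (13.893003463745117, 5.029125690460205), 77.7504653930664)
carrier 23 [406.087 223.913] [0.5599 0.1047 0.0946] ((560.0905151367188, 105.25746154785156), (6.112151145935059, 31.02519416809082), 61.63031005859375)
carrier 177 [416.1469 226.9096] [0.5725 0.1252 0.0981] ((570.6411743164062, 126.03671264648438), (21.211366653442383, 54.13740539550781), 60.26499557495117)
carrier 22 [425.1364 232.8636] [0.588  0.1437 0.0947] ((586.0697631835938, 143.9815673828125), (6.3913373947143555, 22.515888214111328), 63.037994384765625)
```

View pics/c1.png

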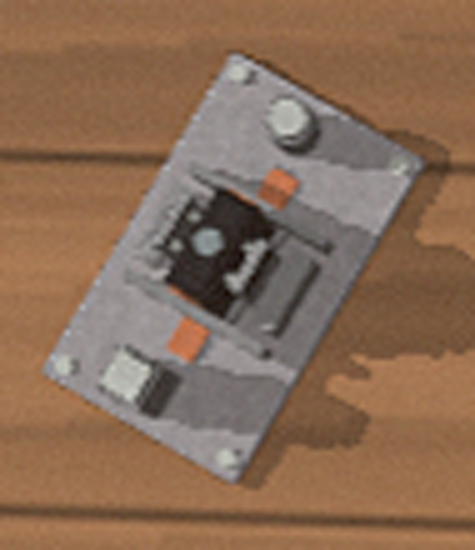

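```bash
cat >> h.py <<'E'
def go(x,y,z,yaw=62,s=None):
    "print tool-frame shift cm / turn deg for a straight-down pose whose tool y lies along world yaw (deg); z is TCP"
    from rig import robot
    s=s or robot.get_state();q=s['tool_rot'];R=Ro.from_quat([q[1],q[2],q[3],q[0]])
    c,n=np.cos(np.radians(yaw)),np.sin(np.radians(yaw))
    G=Ro.from_matrix(np.array([[-n,c,0],[c,n,0],[0,0,-1.]]))
    print('shift cm',np.round(R.inv().apply(np.array([x,y,z])-s['tool_pos'])*100,2),'turn',np.round((R.inv()*G).as_rotvec(degrees=True),2))
E
python3 - <<'E'
from h import *
from rig import robot
d=robot.snapshot('wrist');print(np.round(d['tool_from_camera'],3),d['fovy'])
go(.50,.10,.36)
E
```

```text
[[-0.    -0.965 -0.263  0.074]
 [ 1.    -0.    -0.     0.   ]
 [ 0.    -0.263  0.965 -0.094]
 [ 0.     0.     0.     1.   ]] 63.75986278268141
shift cm [-46.32 -36.17  -6.79] turn [-8.00e-02  1.00e-02  1.46e+01]
```

Emit:
move_arm(
  series=[
    [0,-46.3,-36.2,-6.8,0,0,14.6],
    [0,-46.3,-36.2,-6.8,0,0,14.6],
    [0,-46.3,-36.2,-6.8,0,0,14.6],
    [0,-46.3,-36.2,-6.8,0,0,14.6],
    [0,-46.3,-36.2,-6.8,0,0,14.6],
    [0,-46.3,-36.2,-6.8,0,0,14.6],
    [0,-46.3,-36.2,-6.8,0,0,14.6],
    [0,-46.3,-36.2,-6.8,0,0,14.6],
    [0,-46.3,-36.2,-6.8,0,0,14.6],
    [0,-46.3,-36.2,-6.8,0,0,14.6],
  ],
)

```text
time: 0.98
tool_pos: [0.392, 0.2339, 0.3404]
tool_rot: [0.0, 0.242, 0.97, 0.0]
ft_force: [0.0, 0.9, -0.9]
finger_gap: 0.998
finger_force: 0.0
```

```bash
python3 -c "
from h import *
go(.50,.10,.36)"
```

```text
shift cm [-15.82  -6.76  -1.96] turn [ 0.01 -0.    0.01]
```

Emit:
move_arm(
  series=[
    [0,-15.8,-6.8,-2,0,0,0],
    [0,-15.8,-6.8,-2,0,0,0],
    [0,-15.8,-6.8,-2,0,0,0],
    [0,-15.8,-6.8,-2,0,0,0],
    [0,-15.8,-6.8,-2,0,0,0],
    [0,-15.8,-6.8,-2,0,0,0],
    [0,-15.8,-6.8,-2,0,0,0],
    [0,-15.8,-6.8,-2,0,0,0],
  ],
)

```text
time: 1.65
tool_pos: [0.4979, 0.1026, 0.3597]
tool_rot: [-0.001, 0.241, 0.97, 0.0]
ft_force: [-0.1, 0.8, -0.4]
finger_gap: 1.0
finger_force: 0.0
```

```bash
cat > look.py <<'E'
import sys
from h import *
from rig import robot
np.set_printoptions(precision=4,suppress=True)
s=robot.get_state();d=robot.snapshot('wrist');W=cloud(d,s);print(s['tool_pos'])
pickle.dump((s,d),open(sys.argv[1]+'.pkl','wb'));cv2.imwrite(f'pics/{sys.argv[1]}.png',d['pixels'])
x,y,z=np.moveaxis(W,2,0);reg=(x>.4)&(x<.75)&(y>-.35)&(y<.3)
print('table',np.nanmedian(z[reg&(abs(z)<.006)]))
for nm,a,b,yy in(('handle',.15,.162,(-.3,0)),('holder',.086,.094,(-.3,0)),('tallcap',.079,.0855,(0,.3)),('round',.055,.061,(0,.3)),('plate',.009,.015,(0,.3)),('carrier',.093,.105,(0,.3)),('lips',.045,.051,(0,.3))):
    m=reg&(z>a)&(z<b)&(y>yy[0])&(y<yy[1])
    n_,l,st,c=cv2.connectedComponentsWithStats(m.astype(np.uint8))
    for i in range(1,n_):
        if st[i,4]>150:
            P=W[l==i];r=cv2.minAreaRect((P[:,:2]*1000).astype(np.float32));print(nm,st[i,4],c[i].round(),np.median(P,0),np.round(r[0],1),np.round(r[1],1),round(r[2],1))
E
python3 look.py w1
```

```text
[0.4979 0.1026 0.3597]
table 0.0012648224389864556
tallcap 451 [379. 187.] [0.502  0.1672 0.0832] [502.  167.5] [20.3 20.1] 62.1
plate 9174 [360. 233.] [0.5422 0.129  0.0133] [568.  127.5] [119.9 198.2] 61.9
carrier 1070 [373. 268.] [0.5662 0.127  0.1012] [568.2 126.8] [20.1 50.2] 62.0
carrier 205 [349. 267.] [0.5565 0.1065 0.097 ] [557.3 106.2] [ 5.9 29.7] 63.0
carrier 210 [396. 268.] [0.578  0.147  0.0971] [579.1 147.4] [ 7.1 29.6] 61.9
lips 501 [335. 253.] [0.5511 0.0963 0.0492] [552.3  95.8] [13.5 45.2] 62.7
lips 321 [401. 249.] [0.577  0.162  0.0492] [585.1 157.7] [14.1 44.6] 62.6
```

View pics/w1.png

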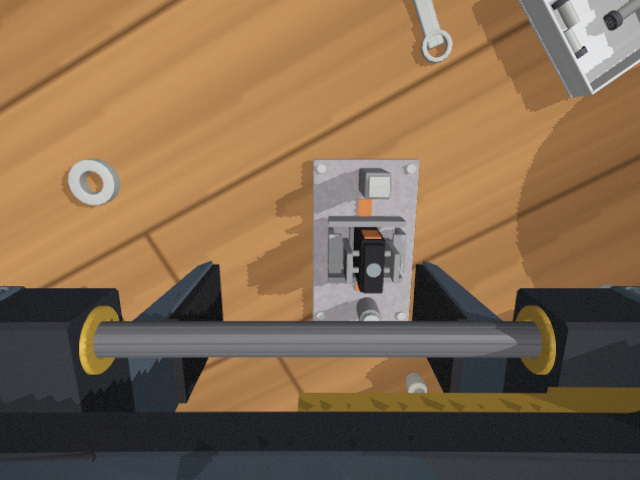

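The wrist view shows the carrier at (373,268), the tall cap at (379,187) and the round post at (368,308), partly hidden by the gripper. The block's yaw is confirmed at 62°, and now I'll go to the holder.

```bash
python3 -c "
from h import *
go(.58,-.245,.36)"
```

```text
shift cm [-23.53 -26.9   -0.03] turn [-0.01 -0.06  0.11]
```

Emit:
move_arm(
  series=[
    [0,-23.5,-26.9,0,0,0,0],
    [0,-23.5,-26.9,0,0,0,0],
    [0,-23.5,-26.9,0,0,0,0],
    [0,-23.5,-26.9,0,0,0,0],
    [0,-23.5,-26.9,0,0,0,0],
    [0,-23.5,-26.9,0,0,0,0],
    [0,-23.5,-26.9,0,0,0,0],
    [0,-23.5,-26.9,0,0,0,0],
    [0,-23.5,-26.9,0,0,0,0],
    [0,-23.5,-26.9,0,0,0,0],
  ],
)

```text
time: 2.53
tool_pos: [0.5809, -0.2491, 0.359]
tool_rot: [-0.0, 0.243, 0.97, -0.001]
ft_force: [-0.2, 1.0, 0.1]
finger_gap: 1.001
finger_force: 0.0
```

```bash
python3 look.py w2; python3 -c "
from h import *
go(.58,-.245,.36)"
```

```text
[ 0.5809 -0.2491  0.359 ]
table 0.0012098088086534735
handle 655 [321. 165.] [ 0.536  -0.222   0.1565] [ 536.4 -222.4] [21.6 21.3] 60.7
holder 3947 [321. 159.] [ 0.5344 -0.221   0.0912] [ 536.5 -222.3] [64. 64.] 82.9
holder 217 [501. 288.] [ 0.7321 -0.1228  0.09  ] [ 734.9 -118.5] [53.1 10.8] 84.4
plate 5260 [596.  74.] [0.6037 0.0726 0.0131] [596.5  89.7] [ 85.2 116.1] 61.6
lips 592 [630.  16.] [0.5594 0.0903 0.0488] [559.8  92.5] [18.8 27.7] 63.5
shift cm [ 0.12  0.13 -0.08] turn [ 0.01 -0.08 -0.06]
```

```bash
python3 -c "
from h import *
go(.5364,-.2224,.26)"
```

```text
shift cm [5.02 0.07 9.93] turn [ 0.01 -0.08 -0.06]
```

Emit:
move_arm(
  series=[
    [0,2.5,0.1,3,0,0,0],
    [0,5,0.1,6,0,0,0],
    [0,5,0.1,8,0,0,0],
    [0,5,0.1,9.9,0,0,0],
    [0,5,0.1,9.9,0,0,0],
    [0,5,0.1,9.9,0,0,0],
  ],
)

```text
time: 3.08
tool_pos: [0.5363, -0.2197, 0.2611]
tool_rot: [-0.001, 0.241, 0.971, 0.0]
ft_force: [1.0, -0.1, 0.6]
finger_gap: 1.0
finger_force: 0.0
```

```bash
python3 -c "
from h import *
go(.5364,-.2224,.1825)"
```

```text
shift cm [-0.15 -0.23  7.86] turn [ 0.03 -0.09  0.14]
```

Emit:
move_arm(
  series=[
    [0,-0.1,-0.2,3,0,0,0],
    [0,-0.1,-0.2,5.5,0,0,0],
    [0,-0.1,-0.2,7,0,0,0],
    [0,-0.1,-0.2,7.9,0,0,0],
    [0,-0.1,-0.2,7.9,0,0,0],
    [0,-0.1,-0.2,7.9,0,0,0],
    [0,-0.1,-0.2,7.9,0,0,0],
  ],
)

```text
time: 3.67
tool_pos: [0.5376, -0.2242, 0.184]
tool_rot: [0.002, 0.242, 0.97, -0.0]
ft_force: [0.1, 0.1, -0.4]
finger_gap: 0.998
finger_force: 0.0
```

```bash
python3 -c "
from h import *
go(.5364,-.2224,.1825)"
```

```text
shift cm [0.19 0.11 0.14] turn [0.02 0.2  0.03]
```

Emit:
move_arm(
  series=[
    [1,0,0,0.1,0,0,0],
    [1,0,0,0.1,0,0,0],
    [1,0,0,0.1,0,0,0],
    [1,0,0,0.1,0,0,0],
    [1,0,0,0.1,0,0,0],
    [1,0,0,0.1,0,0,0],
    [1,0,0,0.1,0,0,0],
    [1,0,0,0.1,0,0,0],
  ],
  newtons=30,
)

```text
time: 4.33
tool_pos: [0.5364, -0.2241, 0.1811]
tool_rot: [-0.0, 0.242, 0.97, 0.0]
ft_force: [-0.7, -0.0, -0.4]
finger_gap: 0.445
finger_force: 0.0
```

```bash
python3 -c "
from h import *
from rig import robot
for i in range(4):
    s=robot.get_state();print(s['time'],s['tool_pos'],s['tool_rot'],s['ft_force']);robot.snapshot('wrist')"
```

```text
4.3333 [ 0.53641509 -0.22410711  0.18106966] [-4.80829064e-05  2.41915796e-01  9.70297244e-01  5.58962484e-05] [-0.73157138 -0.03530164 -0.36698721]
4.3833 [ 0.53643919 -0.22410714  0.18105996] [-4.16418850e-05  2.41893935e-01  9.70302695e-01  4.23479957e-05] [0.46973027 0.43335708 0.48671633]
4.4333 [ 0.53643548 -0.22411458  0.18104412] [-4.30313060e-05  2.41929012e-01  9.70293949e-01  5.68801554e-05] [0.09277771 0.28354872 0.47836773]
4.4833 [ 0.53642616 -0.22410825  0.18107932] [-2.13547038e-05  2.41900427e-01  9.70301078e-01  4.42800794e-05] [ 0.0834622   0.10497891 -0.49006808]
```

Emit:
move_arm(
  series=[
    [1,0,0,0,0,0,0],
    [1,0,0,0,0,0,0],
    [1,0,0,0,0,0,0],
    [1,0,0,0,0,0,0],
    [1,0,0,0,0,0,0],
    [1,0,0,0,0,0,0],
  ],
)

```text
time: 5.03
tool_pos: [0.5365, -0.2241, 0.1811]
tool_rot: [-0.0, 0.242, 0.97, 0.0]
ft_force: [-0.2, 0.4, -0.4]
finger_gap: 0.233
finger_force: 30.0
```

```bash
python3 -c "
from rig import robot
s=robot.get_state();print(s)"
```

```text
{'time': 5.0333, 'joints': array([-4.15513891e-01,  4.19435525e-01,  1.70992949e+00,  1.05819065e-04,
        1.01227580e+00, -1.49779301e+00]), 'qvel': array([ 0.00094817,  0.00015483,  0.00112376,  0.00126832,  0.00047937,
       -0.0001248 ]), 'joint_torque': array([ 4.31639550e-03, -4.37137198e+01, -2.03071511e+01, -2.11294089e-02,
        9.54130059e-02, -5.77115588e-04]), 'tool_pos': array([ 0.53645318, -0.22408969,  0.18107147]), 'tool_rot': array([-1.60848307e-05,  2.41864210e-01,  9.70310106e-01,  4.83166900e-05]), 'ft_force': array([-0.19623603,  0.44993079, -0.42073263]), 'moment': array([-0.03129434, -0.01485219,  0.00198302]), 'finger_force': 29.998719385630466, 'finger_gap': 0.23277629225404647}
```

Emit:
move_arm(
  series=[
    [1,0,0,-2,0,0,0],
    [1,0,0,-4.5,0,0,0],
    [1,0,0,-7.5,0,0,0],
    [1,0,0,-10.5,0,0,0],
    [1,0,0,-13,0,0,0],
    [1,0,0,-13,0,0,0],
    [1,0,0,-13,0,0,0],
  ],
)

```text
time: 5.62
tool_pos: [0.5367, -0.2243, 0.3125]
tool_rot: [0.002, 0.242, 0.97, -0.0]
ft_force: [-0.8, -0.7, -1.6]
finger_gap: 0.231
finger_force: 30.0
```

```bash
python3 look.py w3|head -3; python3 -c "
from h import *
from rig import robot
print(robot.get_state()['finger_gap']);go(.5027,.167,.305)"
```

```text
[ 0.5367 -0.2243  0.3125]
table 0.0012443433222313859
holder 4233 [319. 219.] [ 0.5297 -0.2169  0.0912] [ 536.3 -222.3] [64.1 64.4] 83.0
0.23129859527443
shift cm [21.3  32.95  0.59] turn [ 0.   -0.03  0.  ]
```

View pics/w3.png

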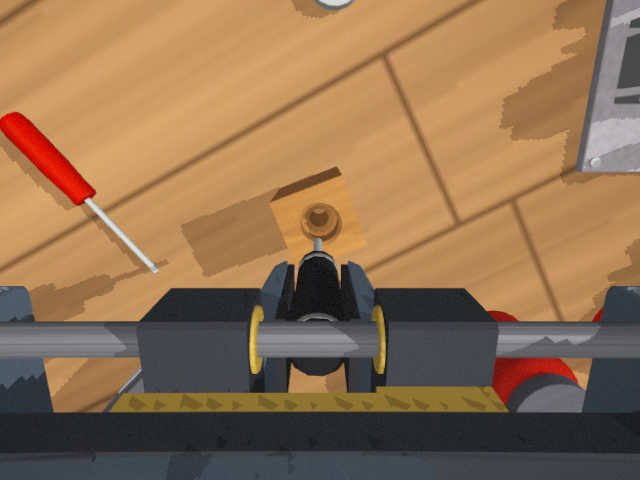

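The wrist view shows the probe held straight between the pads (handle about (318,300), shaft pointing to (318,243)) and the holder empty. I'll carry the probe to the tall post.

Emit:
move_arm(
  series=[
    [1,1.1,1.6,0,0,0,0],
    [1,3.2,5,0.2,0,0,0],
    [1,5.3,8.3,0.3,0,0,0],
    [1,7.5,11.6,0.4,0,0,0],
    [1,9.6,14.9,0.5,0,0,0],
    [1,11.7,18.2,0.6,0,0,0],
    [1,13.9,21.5,0.6,0,0,0],
    [1,16,24.8,0.6,0,0,0],
    [1,18.1,28.1,0.6,0,0,0],
    [1,20.2,31.3,0.6,0,0,0],
  ],
)

```text
time: 6.5
tool_pos: [0.5037, 0.1488, 0.3031]
tool_rot: [-0.002, 0.242, 0.97, -0.001]
ft_force: [1.3, -0.5, -0.6]
finger_gap: 0.235
finger_force: 30.0
```

Emit:
move_arm(
  series=[
    [1,0.8,1.2,0,0,0,0],
    [1,1.1,1.65,0,0,0,0],
    [1,1.1,1.65,0,0,0,0],
    [1,1.1,1.65,0,0,0,0],
    [1,1.1,1.65,0,0,0,0],
  ],
)

```text
time: 6.92
tool_pos: [0.503, 0.1655, 0.3045]
tool_rot: [-0.0, 0.243, 0.97, -0.001]
ft_force: [0.8, 0.9, -0.7]
finger_gap: 0.235
finger_force: 30.0
```

```bash
python3 look.py w4; python3 -c "
from h import *
go(.5027,.167,.265)"
```

```text
[0.503  0.1655 0.3045]
table 0.0012789667764230943
tallcap 574 [319. 224.] [0.5018 0.1679 0.0832] [502.2 167.8] [19.5 20.2] 61.6
tallcap 195 [522. 400.] [0.7433 0.2568 0.0821] [743.2 257.3] [31.6 10.2] 84.7
round 152 [509. 384.] [0.7427 0.2561 0.058 ] [742.9 256.4] [ 3.5 31.8] 11.1
plate 6503 [313. 224.] [0.5108 0.1537 0.0133] [527.7 148.5] [120.2 107.7] 61.8
shift cm [0.11 0.12 3.97] turn [-0.05 -0.02 -0.1 ]
```

View pics/w4.png

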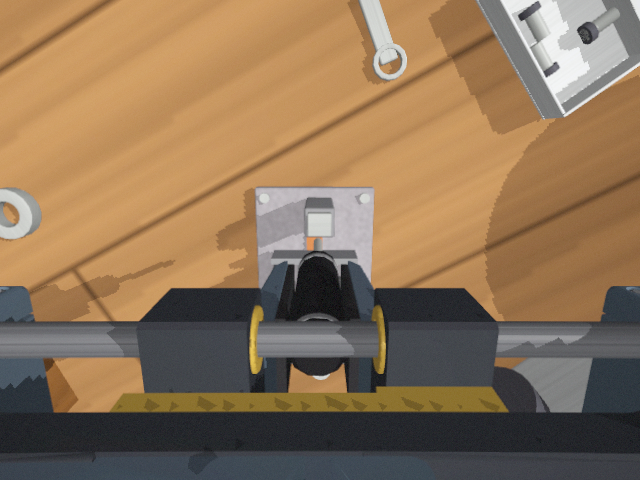

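The tall cap is at (319,224), in line with the probe. Lowering.

Emit:
move_arm(
  series=[
    [1,0.1,0.15,1.5,0,0,0],
    [1,0.1,0.15,3,0,0,0],
    [1,0.1,0.15,3.9,0,0,0],
    [1,0.1,0.15,3.9,0,0,0],
    [1,0.1,0.15,3.9,0,0,0],
    [1,0.1,0.15,3.9,0,0,0],
  ],
)

```text
time: 7.47
tool_pos: [0.5034, 0.1683, 0.2669]
tool_rot: [0.001, 0.242, 0.97, 0.0]
ft_force: [0.3, -0.1, -0.6]
finger_gap: 0.23
finger_force: 30.0
```

```bash
python3 -c "
from h import *
from rig import robot
go(.5025,.1677,.2537);print(robot.get_state()['ft_force'],robot.get_state()['tool_pos'])"
```

```text
shift cm [ 0.05 -0.1   1.32] turn [ 0.06  0.05 -0.04]
[ 0.28086246 -0.08686853 -0.60045386] [0.5033636  0.16831577 0.26688453]
```

Emit:
move_arm(
  series=[
    [1,0,0,0.5,0,0,0],
    [1,0,0,0.8,0,0,0],
    [1,0,0,1,0,0,0],
    [1,0,0,1.1,0,0,0],
    [1,0,0,1.2,0,0,0],
    [1,0,0,1.3,0,0,0],
    [1,0,0,1.3,0,0,0],
    [1,0,0,1.3,0,0,0],
    [1,0,0,1.3,0,0,0],
  ],
)

```text
time: 8.22
tool_pos: [0.503, 0.1687, 0.2534]
tool_rot: [0.0, 0.242, 0.97, 0.0]
ft_force: [0.2, -0.3, 2.2]
finger_gap: 0.233
finger_force: 30.0
```

```bash
python3 -c "
from h import *
from rig import robot
go(.5025,.1677,.2537)
for i in range(4):
    s=robot.get_state();print(s['tool_pos'],s['ft_force']);robot.snapshot('top')
"
```

```text
shift cm [-0.01 -0.11 -0.03] turn [0.03 0.02 0.01]
[0.50295359 0.168664   0.25342616] [ 0.23960105 -0.28092659  2.17042772]
[0.50293433 0.16866439 0.25338825] [ 0.73180133 -0.20935217  3.0975005 ]
[0.50293679 0.16862277 0.25334341] [-1.29718856 -1.09371597  2.1795811 ]
[0.50293488 0.16863322 0.25329948] [-0.4124298  -0.98063853  2.28632622]
```

Emit:
move_arm(
  series=[
    [1,0,0,-1,0,0,0],
    [1,0,0,-3,0,0,0],
    [1,0,0,-4.7,0,0,0],
    [1,0,0,-4.7,0,0,0],
  ],
)

```text
time: 8.75
tool_pos: [0.5042, 0.1691, 0.3037]
tool_rot: [0.003, 0.242, 0.97, 0.002]
ft_force: [0.3, -0.0, -0.1]
finger_gap: 0.233
finger_force: 30.0
```

```bash
python3 -c "
from h import *
go(.6405,.097,.30)
"
```

```text
shift cm [-15.42   0.03   0.44] turn [0.28 0.26 0.  ]
```

Emit:
move_arm(
  series=[
    [1,-2,0,0,0,0,0],
    [1,-5,0,0,0,0,0],
    [1,-8,0,0,0,0,0],
    [1,-11,0,0,0,0,0],
    [1,-14,0,0,0,0,0],
    [1,-15.4,0,0,0,0,0],
    [1,-15.4,0,0,0,0,0],
    [1,-15.4,0,0,0,0,0],
    [1,-15.4,0,0,0,0,0],
  ],
)

```text
time: 9.5
tool_pos: [0.6379, 0.0967, 0.2994]
tool_rot: [-0.001, 0.242, 0.97, -0.0]
ft_force: [-0.4, -0.6, -1.0]
finger_gap: 0.233
finger_force: 30.0
```

```bash
python3 look.py w5; python3 -c "
from h import *
go(.6405,.097,.265)
"
```

```text
[0.6379 0.0967 0.2994]
table 0.0011723530903396608
tallcap 853 [316.  22.] [0.5025 0.1675 0.083 ] [502.3 167.3] [19.4 20. ] 62.7
tallcap 282 [533. 257.] [0.745  0.2454 0.0824] [745.1 243.9] [ 2.4 54.5] 10.1
round 377 [317. 225.] [0.6396 0.0958 0.0592] [639.7  95.8] [18.7 18.8] 62.0
round 218 [520. 248.] [0.7443 0.2466 0.0578] [744.8 245.3] [ 2.4 54.4] 10.9
plate 17281 [311. 123.] [0.5521 0.1303 0.0131] [568.6 126.6] [120.7 200.6] 62.2
carrier 1922 [309. 132.] [0.5675 0.1272 0.1012] [568.  126.7] [19.5 50.2] 61.9
carrier 371 [278. 133.] [0.5574 0.1065 0.097 ] [557.4 106.2] [ 6.8 29.3] 61.8
carrier 365 [341. 134.] [0.5793 0.1474 0.097 ] [579.3 147.4] [ 6.7 29.2] 61.4
carrier 567 [542. 266.] [0.746  0.2428 0.0991] [748.9 242.2] [ 9.4 48.9] 9.9
lips 689 [268. 134.] [0.5508 0.0945 0.0492] [551.9  96. ] [14.1 44. ] 62.4
lips 774 [352. 134.] [0.5853 0.1587 0.0492] [585.2 157.7] [13.6 43.1] 61.8
lips 182 [513. 246.] [0.7447 0.2452 0.0483] [744.8 244.8] [ 2.5 51.8] 10.4
shift cm [-0.24  0.14  3.48] turn [-0.03 -0.08  0.04]
```

View pics/w5.png

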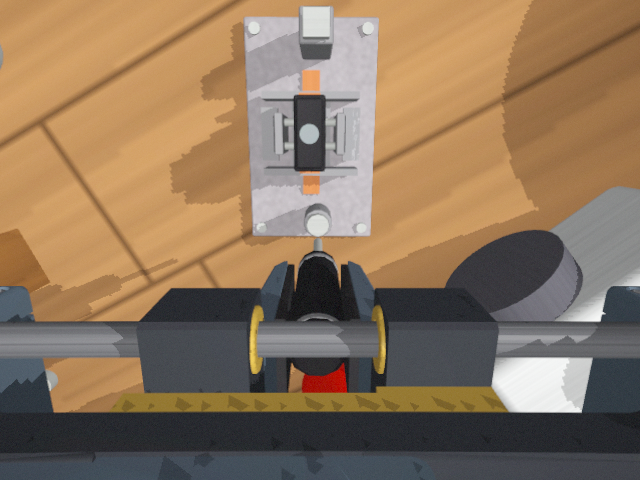

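```bash
python3 -c "
from h import *
for n in ('top','scene'):
    W=cloud(pickle.load(open(n+'.pkl','rb')));r=np.hypot(W[...,0]-.64,W[...,1]-.096)
    for a in(.1,.14,.18,.22):
        m=r<a;print(n,a,np.nanmax(W[m][:,2]),W[m][np.nanargmax(W[m][:,2])])
go(.6400,.0955,.2425)
"
```

```text
top 0.1 0.10840499268479069 [0.55460387 0.12188977 0.10840499]
top 0.14 0.10840499268479069 [0.55460387 0.12188977 0.10840499]
top 0.18 0.13900037783963493 [0.79340413 0.18901218 0.13900038]
top 0.22 0.13940684256222907 [0.79799462 0.20665551 0.13940684]
scene 0.1 0.10315105497503224 [0.58268828 0.12538017 0.10315105]
scene 0.14 0.10315105497503224 [0.58268828 0.12538017 0.10315105]
scene 0.18 0.13069160829936347 [0.80102634 0.17336239 0.13069161]
scene 0.22 0.135034376005065 [0.81333745 0.21150314 0.13503438]
shift cm [-0.27 -0.01  5.73] turn [-0.03 -0.08  0.04]
```

Emit:
move_arm(
  series=[
    [1,-0.1,0,2,0,0,0],
    [1,-0.1,0,4,0,0,0],
    [1,-0.1,0,5.4,0,0,0],
    [1,-0.1,0,5.6,0,0,0],
    [1,-0.1,0,5.6,0,0,0],
    [1,-0.1,0,5.6,0,0,0],
    [1,-0.1,0,5.6,0,0,0],
    [1,-0.1,0,5.6,0,0,0],
  ],
)

```text
time: 10.22
tool_pos: [0.6401, 0.0961, 0.2456]
tool_rot: [0.001, 0.242, 0.97, 0.001]
ft_force: [-0.6, -0.3, -0.9]
finger_gap: 0.234
finger_force: 30.0
```

```bash
python3 -c "
from h import *
go(.6400,.0955,.2294)
"
```

```text
shift cm [-0.02 -0.06  1.62] turn [0.09 0.11 0.02]
```

Emit:
move_arm(
  series=[
    [1,0,0,0.7,0,0,0],
    [1,0,0,1.1,0,0,0],
    [1,0,0,1.3,0,0,0],
    [1,0,0,1.4,0,0,0],
    [1,0,0,1.5,0,0,0],
    [1,0,0,1.6,0,0,0],
    [1,0,0,1.6,0,0,0],
    [1,0,0,1.6,0,0,0],
    [1,0,0,1.6,0,0,0],
  ],
)

```text
time: 10.97
tool_pos: [0.6398, 0.0959, 0.2285]
tool_rot: [0.0, 0.242, 0.97, 0.0]
ft_force: [-1.1, 0.2, 2.8]
finger_gap: 0.234
finger_force: 30.0
```

```bash
python3 -c "
from h import *
from rig import robot
for i in range(4):
    s=robot.get_state();print(s['tool_pos'],s['ft_force']);d=robot.snapshot('top')
cv2.imwrite('pics/top2.png',cv2.resize(d['pixels'][150:270,180:300],None,fx=5,fy=5))
"
```

```text
[0.63976471 0.09585704 0.22853044] [-1.06982269  0.19538963  2.84206426]
[0.63975382 0.0958469  0.22849512] [-1.21721009  0.61019802  3.9584606 ]
[0.6397964  0.09586051 0.22851898] [-0.37660269 -0.65768204  3.97194504]
[0.63977966 0.09585075 0.22848737] [-0.26403565 -0.51561537  3.91834775]
```

Force is about 4 N on both presses' order, so the cap is down. I'll lift the probe and return it to the holder.

Emit:
move_arm(
  series=[
    [1,0,0,-1,0,0,0],
    [1,0,0,-3.5,0,0,0],
    [1,0,0,-6,0,0,0],
    [1,0,0,-7.8,0,0,0],
    [1,0,0,-7.8,0,0,0],
    [1,0,0,-7.8,0,0,0],
  ],
)

```text
time: 11.67
tool_pos: [0.6399, 0.0959, 0.3067]
tool_rot: [0.001, 0.242, 0.97, 0.0]
ft_force: [-0.1, -0.6, -2.0]
finger_gap: 0.235
finger_force: 30.0
```

```bash
python3 -c "
from h import *
go(.5364,-.2235,.305)
"
```

```text
shift cm [ -5.86 -33.06   0.14] turn [0.06 0.07 0.01]
```

Emit:
move_arm(
  series=[
    [1,-0.4,-2,0,0,0,0],
    [1,-1.1,-6,0,0,0,0],
    [1,-1.8,-10,0,0,0,0],
    [1,-2.5,-14,0,0,0,0],
    [1,-3.2,-18,0,0,0,0],
    [1,-3.9,-22,0,0,0,0],
    [1,-4.6,-26,0,0,0,0],
    [1,-5.3,-30,0,0,0,0],
    [1,-5.8,-32.5,0,0,0,0],
    [1,-5.9,-33.1,0,0,0,0],
  ],
)

```text
time: 12.5
tool_pos: [0.5343, -0.2277, 0.3039]
tool_rot: [-0.002, 0.244, 0.97, -0.001]
ft_force: [-0.4, 0.5, -1.4]
finger_gap: 0.233
finger_force: 30.0
```

Emit:
move_arm(
  series=[
    [1,0,0,0,0,0,0],
    [1,0,0,0,0,0,0],
    [1,0,0,0,0,0,0],
    [1,0,0,0,0,0,0],
  ],
)

```text
time: 12.83
tool_pos: [0.5369, -0.2226, 0.3057]
tool_rot: [-0.0, 0.241, 0.971, 0.0]
ft_force: [-0.3, 0.4, -0.6]
finger_gap: 0.234
finger_force: 30.0
```

```bash
python3 look.py w6|grep holder; python3 -c "
from h import *
go(.5364,-.2235,.19)
"
```

```text
holder 4285 [318. 222.] [ 0.5287 -0.2159  0.0912] [ 536.3 -222.3] [64.1 64.3] 82.8
holder 378 [516. 365.] [ 0.7321 -0.1246  0.0904] [ 737.1 -118.6] [63.5 16.8] 83.3
shift cm [-0.   -0.09 11.58] turn [ 0.02 -0.04  0.12]
```

View pics/w6.png

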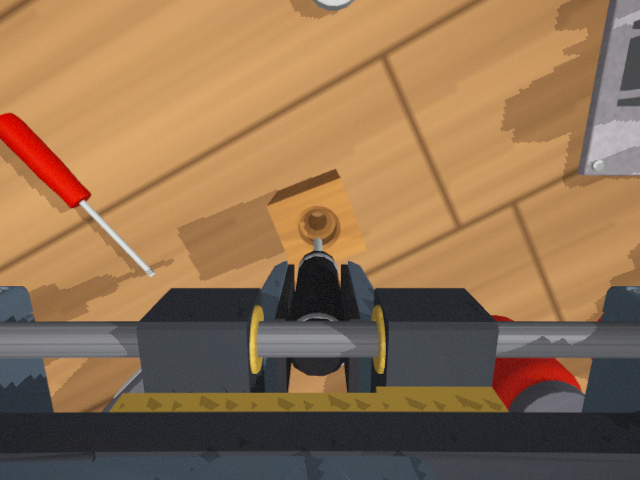

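The probe is still straight and in line with the well at (318,222). Lowering.

Emit:
move_arm(
  series=[
    [1,0,0,2,0,0,0],
    [1,0,0,4.5,0,0,0],
    [1,0,0,7,0,0,0],
    [1,0,0,9,0,0,0],
    [1,0,0,10.5,0,0,0],
    [1,0,0,11.3,0,0,0],
    [1,0,0,11.5,0,0,0],
    [1,0,0,11.5,0,0,0],
    [1,0,0,11.5,0,0,0],
  ],
)

```text
time: 13.63
tool_pos: [0.5372, -0.224, 0.1921]
tool_rot: [0.001, 0.242, 0.97, -0.0]
ft_force: [0.6, 0.5, -0.1]
finger_gap: 0.232
finger_force: 30.0
```

```bash
python3 -c "
from h import *
go(.5366,-.2226,.1812)
"
```

```text
shift cm [0.12 0.1  1.09] turn [0.01 0.11 0.04]
```

Emit:
move_arm(
  series=[
    [1,0,0.05,0.4,0,0,0],
    [1,0,0.05,0.7,0,0,0],
    [1,0,0.1,0.9,0,0,0],
    [1,0,0.1,1,0,0,0],
    [1,0,0.1,1.05,0,0,0],
    [1,0,0.1,1.05,0,0,0],
    [1,0,0.1,1.05,0,0,0],
  ],
)

```text
time: 14.22
tool_pos: [0.5369, -0.2232, 0.1811]
tool_rot: [0.0, 0.242, 0.97, 0.0]
ft_force: [-1.2, 1.4, 4.1]
finger_gap: 0.232
finger_force: 30.0
```

Emit:
move_arm(
  series=[
    [0,0,0.1,0,0,0,0],
    [0,0,0.1,0,0,0,0],
    [0,0,0.1,0,0,0,0],
    [0,0,0.1,0,0,0,0],
    [0,0,0.1,0,0,0,0],
    [0,0,0.1,0,0,0,0],
  ],
)

```text
time: 14.72
tool_pos: [0.5374, -0.2224, 0.1805]
tool_rot: [-0.0, 0.242, 0.97, 0.0]
ft_force: [0.5, -0.5, 0.0]
finger_gap: 0.639
finger_force: 0.0
```

Emit:
move_arm(
  series=[
    [0,0,0,-0.5,0,0,0],
    [0,0,0,-2,0,0,0],
    [0,0,0,-5,0,0,0],
    [0,0,0,-8.5,0,0,0],
    [0,0,0,-12,0,0,0],
    [0,0,0,-13,0,0,0],
    [0,-4,0,-16,0,0,0],
    [0,-5,0,-17,0,0,0],
    [0,-5,0,-17,0,0,0],
    [0,-5,0,-17,0,0,0],
  ],
)

```text
time: 15.55
tool_pos: [0.5817, -0.246, 0.3505]
tool_rot: [0.0, 0.242, 0.97, 0.0]
ft_force: [-0.4, -0.3, -0.1]
finger_gap: 1.0
finger_force: 0.0
```

```bash
python3 look.py w7|grep -E 'h(andle|older)'; python3 -c "
from h import *
go(.568,.1268,.28)
"
```

```text
handle 688 [316. 167.] [ 0.5358 -0.2221  0.1566] [ 536.  -222.2] [21.7 21.3] 61.7
holder 4121 [317. 160.] [ 0.5342 -0.221   0.0912] [ 536.7 -222.3] [64.1 64.1] 82.9
holder 215 [502. 291.] [ 0.7317 -0.1212  0.0901] [ 734.5 -116.8] [50.8  9.7] 81.1
shift cm [18.6  32.27  7.  ] turn [-0.   -0.13  0.  ]
```

View pics/w7.png

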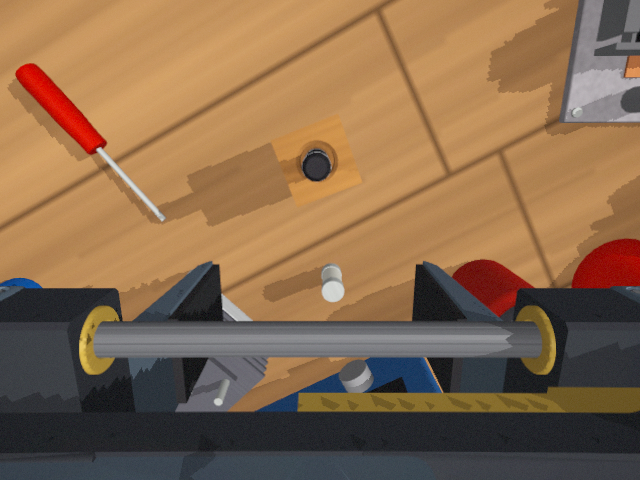

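The probe is standing in the holder again, with the handle at (316,165) and its top at the original height. Moving to the carrier.

Emit:
move_arm(
  series=[
    [0,1,1.7,0,0,0,0],
    [0,2.9,5,0,0,0,0],
    [0,4.8,8.4,0,0,0,0],
    [0,6.8,11.8,0,0,0,0],
    [0,8.8,15.2,0.5,0,0,0],
    [0,10.7,18.6,1.5,0,0,0],
    [0,12.7,22,2.5,0,0,0],
    [0,14.6,25.4,4,0,0,0],
    [0,16.6,28.8,5.5,0,0,0],
    [0,18,31.2,6.5,0,0,0],
  ],
)

```text
time: 16.43
tool_pos: [0.5662, 0.1168, 0.2831]
tool_rot: [-0.002, 0.241, 0.97, -0.0]
ft_force: [-0.7, -0.5, 0.3]
finger_gap: 1.001
finger_force: 0.0
```

Emit:
move_arm(
  series=[
    [0,0.6,1,0.5,0,0,0],
    [0,0.6,1,0.5,0,0,0],
    [0,0.6,1,0.5,0,0,0],
    [0,0.6,1,0.5,0,0,0],
    [0,0.6,1,0.5,0,0,0],
  ],
)

```text
time: 16.85
tool_pos: [0.5687, 0.1242, 0.2813]
tool_rot: [0.001, 0.243, 0.97, 0.0]
ft_force: [0.6, -0.3, 0.0]
finger_gap: 0.998
finger_force: 0.0
```

```bash
python3 look.py w8|grep -E 'carrier|plate|lips'; python3 -c "
from h import *
go(.568,.1268,.18)
"
```

```text
plate 15368 [318. 198.] [0.5424 0.132  0.0132] [568.3 126.8] [120.2 199.5] 61.9
carrier 1787 [320. 235.] [0.5667 0.1276 0.1012] [567.9 127.1] [19.6 49.4] 61.6
carrier 350 [351. 235.] [0.5786 0.1474 0.097 ] [579.2 147.2] [ 6.4 30.2] 63.0
carrier 350 [289. 235.] [0.557  0.1066 0.097 ] [557.3 106.3] [ 6.3 30.4] 60.9
lips 723 [278. 220.] [0.5486 0.0962 0.0492] [551.8  95.8] [13.9 44.5] 60.5
lips 696 [361. 219.] [0.5826 0.1595 0.0493] [584.7 157.7] [14.2 43.9] 61.4
shift cm [ 0.2   0.18 10.14] turn [ 0.03  0.07 -0.12]
```

Emit:
move_arm(
  series=[
    [0,0.1,0.2,3,0,0,0],
    [0,0.1,0.2,6,0,0,0],
    [0,0.1,0.2,9,0,0,0],
    [0,0.1,0.2,10.1,0,0,0],
    [0,0.1,0.2,10.1,0,0,0],
    [0,0.1,0.2,10.1,0,0,0],
    [0,0.1,0.2,10.1,0,0,0],
  ],
)

```text
time: 17.48
tool_pos: [0.5698, 0.1279, 0.1816]
tool_rot: [0.002, 0.242, 0.97, 0.001]
ft_force: [0.4, -0.2, 1.7]
finger_gap: 1.004
finger_force: 0.0
```

```bash
python3 -c "
from h import *
go(.5683,.1268,.1355)
"
```

```text
shift cm [ 0.1  -0.18  4.61] turn [ 0.14  0.17 -0.03]
```

Emit:
move_arm(
  series=[
    [0,0.1,-0.1,2,0,0,0],
    [0,0.1,-0.1,3.5,0,0,0],
    [0,0.1,-0.1,4.4,0,0,0],
    [0,0.1,-0.1,4.6,0,0,0],
    [0,0.1,-0.1,4.6,0,0,0],
    [0,0.1,-0.1,4.6,0,0,0],
    [0,0.1,-0.1,4.6,0,0,0],
  ],
)

```text
time: 18.07
tool_pos: [0.5679, 0.1278, 0.1348]
tool_rot: [0.001, 0.242, 0.97, 0.001]
ft_force: [-0.0, 0.2, -0.6]
finger_gap: 1.001
finger_force: 0.0
```

```bash
python3 -c "
from h import *
go(.5683,.1268,.1355)
"
```

```text
shift cm [-0.08 -0.07 -0.07] turn [0.09 0.1  0.01]
```

Now I'll pinch the catches with 30 N.

Emit:
move_arm(
  series=[
    [1,-0.1,-0.1,0,0,0,0],
    [1,-0.1,-0.1,0,0,0,0],
    [1,-0.1,-0.1,0,0,0,0],
    [1,-0.1,-0.1,0,0,0,0],
    [1,-0.1,-0.1,0,0,0,0],
    [1,-0.1,-0.1,0,0,0,0],
    [1,-0.1,-0.1,0,0,0,0],
    [1,-0.1,-0.1,0,0,0,0],
    [1,-0.1,-0.1,0,0,0,0],
    [1,-0.1,-0.1,0,0,0,0],
  ],
  newtons=30,
)

```text
time: 18.9
tool_pos: [0.5677, 0.1265, 0.1341]
tool_rot: [0.0, 0.242, 0.97, 0.0]
ft_force: [0.5, 1.0, 2.9]
finger_gap: 0.388
finger_force: 30.0
```

Emit:
move_arm(
  series=[
    [1,0,0,0,0,0,0],
    [1,0,0,0,0,0,0],
    [1,0,0,0,0,0,0],
  ],
)

```text
time: 19.15
tool_pos: [0.5677, 0.1265, 0.134]
tool_rot: [0.0, 0.242, 0.97, 0.0]
ft_force: [-0.8, 1.5, 4.7]
finger_gap: 0.392
finger_force: 30.0
```

Emit:
move_arm(
  series=[
    [1,0,0,-0.2,0,0,0],
    [1,0,0,-0.4,0,0,0],
    [1,0,0,-0.7,0,0,0],
    [1,0,0,-1,0,0,0],
    [1,0,0,-1.3,0,0,0],
    [1,0,0,-1.5,0,0,0],
    [1,0,0,-1.5,0,0,0],
  ],
)

```text
time: 19.73
tool_pos: [0.5678, 0.1263, 0.1492]
tool_rot: [0.0, 0.242, 0.97, 0.0]
ft_force: [-0.1, 0.4, -2.7]
finger_gap: 0.389
finger_force: 30.0
```

Emit:
move_arm(
  series=[
    [1,0,0,-0.5,0,0,0],
    [1,0,0,-1.5,0,0,0],
    [1,0,0,-2.5,0,0,0],
    [1,0,0,-4,0,0,0],
    [1,0,0,-5.5,0,0,0],
    [1,0,0,-7,0,0,0],
    [1,0,0,-8,0,0,0],
    [1,0,0,-8.5,0,0,0],
    [1,0,0,-8.5,0,0,0],
    [1,0,0,-8.5,0,0,0],
  ],
)

```text
time: 20.57
tool_pos: [0.5674, 0.1263, 0.2336]
tool_rot: [-0.0, 0.242, 0.97, 0.0]
ft_force: [0.6, -0.0, -3.1]
finger_gap: 0.39
finger_force: 30.0
```

Emit:
move_arm(
  series=[
    [1,0,0,0,0,0,0],
    [1,0,0,0,0,0,0],
    [1,0,0,0,0,0,0],
    [1,0,0,0,0,0,0],
  ],
)

```text
time: 20.9
tool_pos: [0.5674, 0.1263, 0.233]
tool_rot: [-0.001, 0.242, 0.97, -0.0]
ft_force: [-0.3, -0.3, -3.1]
finger_gap: 0.393
finger_force: 30.0
```

```bash
python3 -c "
from rig import robot
import cv2
print(robot.get_state()['tool_pos'])
d=robot.snapshot('scene');cv2.imwrite('pics/end.png',cv2.resize(d['pixels'][130:310,150:490],None,fx=2.3,fy=2.3))"
```

```text
[0.56739848 0.12625073 0.23303669]
```

View pics/end.png

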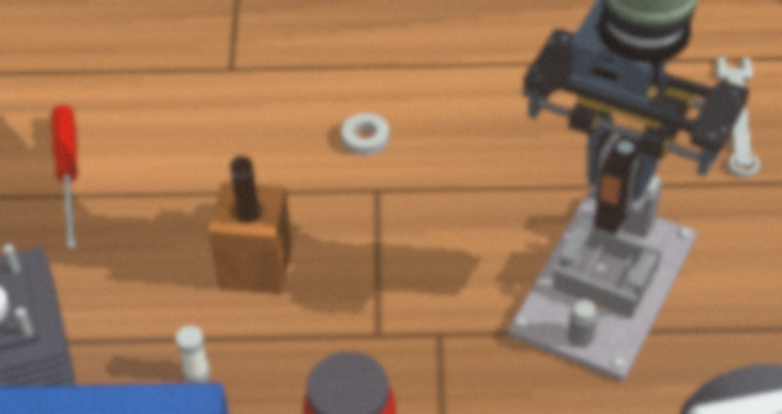

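The carrier hangs upright at (615,185), clear of the empty socket at (605,268). The probe stands in its holder at (245,190), and the bystanders are where they were.

```bash
python3 -c "
from rig import robot
print(robot.job_done())"
```

```text
the job is handed in; nothing more can be done
None
```

The job is handed in at about 21 s: both caps were pressed (tall square post first, then short round), the probe stands back in its holder, and the fuse carrier is held upright by its pinched catches about 10 cm above its socket.

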